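# Step the punch turret to the cross die

### The arm

A 7-joint arm with a two-finger parallel gripper is mounted at the origin on the work surface. World frame = base frame: x ahead of the robot, y to its left, z up, the work surface at z = 0. Lengths are in m, angles in rad, forces in N, time in s.
With the tool pointing down it reaches from about 0.425 to 0.875 m from the base axis. Payload 8.4 kg.
Tool frame: the origin (TCP) lies between the finger pads; the fingertips stand bot.tip_extent ahead of it and the grasp point (between the pads) lies 11 mm behind it (bot.tip_extent is the distance from the TCP to the fingertips, in m); z points along the fingers, x is the direction in which the jaws open and shut, and the axes are right-handed (so a half turn about z gives the same grasp; the last joint's range is limited). The gripper opens to 85 mm and grips with 20 to 120 N. Pads are 22 mm wide; open, the fingers measure 114 mm over their backs; the gripper's body (76 mm by 85 mm) begins 54 mm behind the grasp point. The pads swing forward as they close: fully open they stand 13 mm farther back than shut.
Start: joints at [-1.223, 0.333, 0.04, 1.465, -0.013, 1.343, -0.059], TCP at [0.281, 0.586, 0.239] pointing down, gripper open.
Joint ranges: [-2.58, 2.58], [-0.38, 2.09], [-1.3, 1.39], [0.25, 2.4], [-1.5, 4.64], [0.08, 2.09], [-2.65, 2.65]. Speed limits (rad/s): [2.22, 2.22, 2.79, 2.79, 3.14, 3.14, 3.14].

### API

Orientations are given as a rotation vector (axis times angle).
In Python, from rig import readout, imaging, bot gives the robot as it stands. The module is installed in compiled form; this text tells all that it offers.
- The arm moves only by the shell command python3 -m inch 'ROWS' [FORCE]. ROWS is JSON, a list of rows, each an object with "linear": the shift along the tool's x, y, z scaled (see below), a list of three; "yaw": the turn about the tool's z scaled (see below); "jaw": the opening, from 0 (shut) to 1 (fully open). In form: [{"linear": [tx, ty, tz], "yaw": yaw, "jaw": jaw}, ...]. A call has 1 to 8 rows; each row is the pose to reach, as a shift and turn from the pose commanded when the call began, along the tool's axes at that moment; what a row does not reach only later rows make up. The controller multiplies each number of a shift by 0.5 m and each number of a turn by 2 rad. A row lasts 1/10 s, in which the tool goes at most 50 mm and 8.59 degrees, less where a joint would pass 70% of its speed; a pose out of reach is approached as far as the arm can. A call with a number of a shift or a turn outside -1 to 1 is refused whole. A call with a gripper value outside its range is refused whole. The fingers move at their own pace and stop on an object; FORCE is the grip in N (left out, the last holds). Time passes only in rows, so rows that repeat a pose let the fingers close. It gives the time, the measured TCP pose, the force and the opening at its end, in the units of the state.
- readout.state(): the state, without advancing time (a new reading comes with each control period).
- imaging.camera(name): name is "scene" or "top" or "wrist"; returns a dict with "image" (480x640x3 uint8, red, green, blue), "fx", "fy", "cx", "cy" (pixels), "origin" and "rotation" of the camera in the world. Camera axes: x right, y down, z forward; pixel columns grow to the right and rows downward; lengths in m; the calibration is good to about 2 mm. A picture is of the moment at which its call begins. There is no depth.
- bot.finish_job(): hands the job in, once; it reports no verdict.
The state is a dict: "t": time; "qpos": joint angles; "dq": joint speeds; "joint_efforts": joint torques, N m; "tcp_pos": TCP position; "ee_rot": TCP orientation; "ft_force": force on the tool from outside, world axes, zero at the start; "wrist_torque": the same for the moment, N m; "width": finger opening in m.
Only numpy, scipy, OpenCV 4.12 (cv2) and the standard library are available. Lean on these libraries where they do the work, as an engineer would, in place of code of your own. Each camera call takes 0.05 s, during which the arm holds its last target.

### The job

On the bench punch, turn the die turret by pushing its upright tabs with your fingertips until the cross-shaped die stands squarely under the ram, then move away. Push gently: do not grip the tabs, do not touch the dies themselves, and leave the wooden tag, the spare die and everything else on the table where it stands.

Things in the scene. Friction and masses are not known exactly. Their poses are not given: they have to be found in the camera images.
- press: the bench punch, fixed, grey. Origin on the table on the turret's upright axis. Base plate 300 (x) x 350 (y) x 20 mm high, y -200 to +150 mm. Column 60 x 40 mm centred at y = -172 mm carries an overhanging head 32 mm wide, y -192 to -32 mm, 115 to 145 mm above the table; a knob on the ram reaches 178 mm. Column on the -y side; other sides open
- turret: turning aluminium disc, 200 mm across, 30 to 46 mm above the table. Origin on its upright axis, 30 mm above the table; x points at the cross die, z up. Turns either way without end stops or detents, stiff friction 0.22 N m (about 2 N of push at a tab); stays where it is left. Five equal upright tabs stand at its rim, 72 degrees apart, one straight outward of each die
- cross_die (a point): centre of the top face of the cross-shaped die, 60 mm from the axis, 58 mm above the table. Five dark steel dies stand on the disc, each centred 60 mm from the axis, none beyond 88 mm from it, 46 to 58 mm above the table. Counterclockwise from above: cross (46 mm, arms 13 mm wide), round (42 mm), square (36 mm), triangle, narrow bar (46 x 10 mm)
- cross_tab (a point): middle of the top edge of the tab outward of the cross die, 112.5 mm from the axis, 100 mm above the table. Each tab is a plate 10 mm thick, from 94.5 to 130.5 mm from the axis, 30 to 100 mm above the table; tabs pass under the head and clear the column
- hub (a point): point on the turret's upright axis, 46 mm above the table; a flat 32 mm hub cap rises 8 mm there
- ram (a point): centre of the lower end of the ram, a fixed upright steel rod 22 mm thick, 70 mm above the table, 60 mm from the axis towards the column
- tag: loose plywood tag 45 x 30 x 6 mm lying on a corner of the punch's base plate; origin in its underside
- spare_die: loose dark steel plug, 30 mm across, 24 mm high, standing on another corner of the base plate; origin in its underside
- brush_pot: white pot 80 mm across, 100 mm high, with brushes up to 210 mm; origin in its underside
- glue: white glue bottle 52 mm across, 140 mm high; origin in its underside
- candle: white candle 60 mm across, 85 mm high; origin in its underside
- wreath: straw wreath ring lying flat, 200 mm across, 28 mm high; origin in its underside
- mallet: hammer with a wooden handle, lying on the table between robot and punch, to the right; about 260 mm long, origin near its middle
- tin: steel tin 60 mm across, 70 mm high, between robot and punch, to the left; origin in its underside

How it is judged:
By the outcome, as a careful person would: the job done as asked, in the order asked, and still so for the second after the job is handed in, with the robot touching nothing.
It also fails if it takes over 54 s, if anything falls off the work surface, if the arm or the gripper's body presses on something with over 40 N, if the wrist force passes 120 N, or if a joint passes its speed limit or range.

## Working session

There is one attempt and no reset: what is moved stays moved. The work goes in short steps, Python scripts to look and compute and a shell command to move; the robot and the scene stay as the last step left them, time stands still between calls to the robot, and variables do not carry over. Pictures are saved under pics/ and viewed, and the job is handed in when it is done.

```bash
mkdir -p pics; python3 - <<'E'
from rig import readout, imaging, bot
import cv2
s=readout.state()
print({k:(v if not hasattr(v,'tolist') else v.tolist()) for k,v in s.items()}, bot.tip_extent)
for n in ("scene","top"):
    c=imaging.camera(n); cv2.imwrite(f"pics/{n}0.png",c["image"][:,:,::-1]); print(n,c["fx"],c["cx"],c["cy"],c["origin"],c["rotation"])
E
```

```text
{'t': 0.0, 'qpos': [-1.2232021229774286, 0.3338889321213019, 0.03985354055437793, 1.466240005064831, -0.013418573722037107, 1.3432934868707265, -0.05850762604801383], 'dq': [-0.00010542606601095194, -0.0016683896084244943, 0.00032999208876813237, 0.0007684466974536519, -0.0002083512724191327, -0.0011017693636054555, -0.0008958025488110101], 'joint_efforts': [-7.511488774980535e-05, -65.85676431655884, 1.3653691112995148, -40.55424928665161, 0.016724884626455605, 0.013049608678556979, 1.7148336723948887e-05], 'tcp_pos': [0.2806722541781197, 0.5858054527564703, 0.23845046443190193], 'ee_rot': [2.657630801830826, 1.673600518485397, -0.0020076459785577567], 'ft_force': [-0.6886854573197277, -0.08250791798155298, -0.18767871949620007], 'wrist_torque': [-0.018662041565349737, 0.011218250606744508, 0.04123910102917136], 'width': 0.08564727550496962} 0.008
scene 595.2168914784042 312.03291514038904 248.29044525130377 [1.42003522 0.52846072 1.04460502] [-1.26382472 -2.20374877  0.99166766]
top 443.2576246416235 315.975274388612 234.2997320337968 [ 0.42011763 -0.0150019   1.14252768] [-2.18156165  2.19817604 -0.07516675]
```

View pics/top0.png

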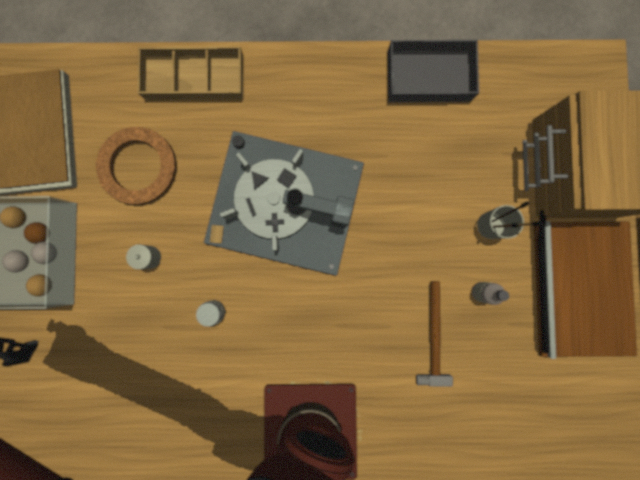

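View pics/scene0.png

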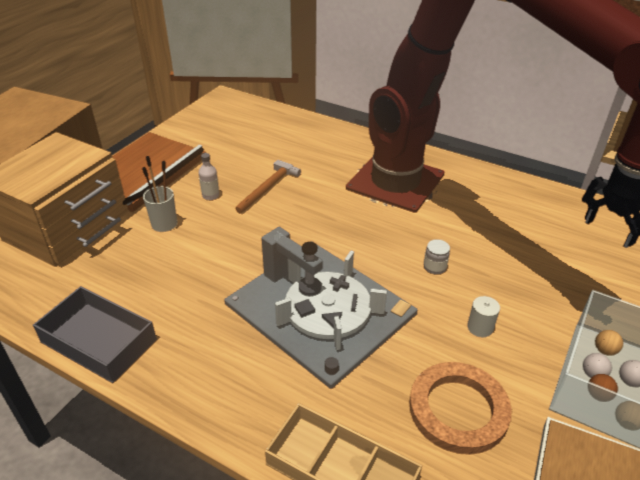

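```bash
cat > h.py <<'E'
import numpy as np, cv2
from scipy.spatial.transform import Rotation as R
def Rm(c):
    r=np.array(c["rotation"]); return r if r.shape==(3,3) else R.from_rotvec(r).as_matrix()
def plane(c,u,v,z):
    d=Rm(c)@np.array([(u-c["cx"])/c["fx"],(v-c["cy"])/c["fy"],1]); o=np.array(c["origin"]); return (o+d*(z-o[2])/d[2])[:2]
def proj(c,p):
    q=Rm(c).T@(np.array(p)-np.array(c["origin"])); return np.array([c["fx"]*q[0]/q[2]+c["cx"],c["fy"]*q[1]/q[2]+c["cy"]])
E
python3 - <<'E'
import cv2
from rig import imaging
im=cv2.imread('pics/top0.png')
cv2.imwrite('pics/topz.png',cv2.resize(im[125:280,195:370],None,fx=3.8*1.0,fy=3.8,interpolation=cv2.INTER_CUBIC))
im=cv2.imread('pics/scene0.png')
cv2.imwrite('pics/scenez.png',cv2.resize(im[220:385,220:420],None,fx=3.6,fy=3.6,interpolation=cv2.INTER_CUBIC))
E
```

```text
(no output)
```

View pics/topz.png

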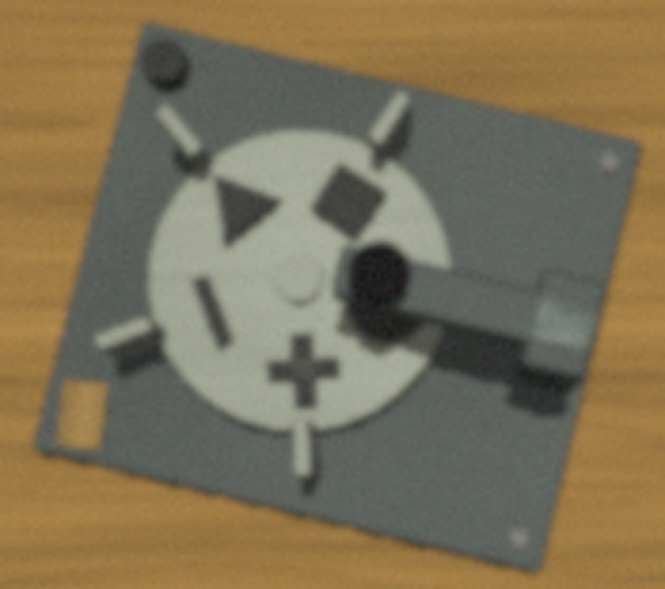

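View pics/scenez.png

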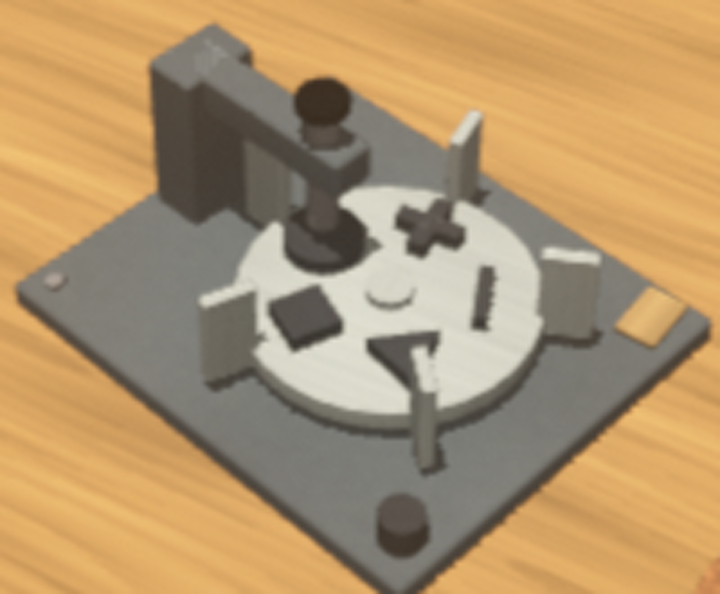

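```bash
cat > meas.py <<'E'
import numpy as np, cv2, sys
from rig import imaging, readout
from h import *
def cents(c,off=0):
    im=c["image"]; hsv=cv2.cvtColor(im,cv2.COLOR_RGB2HSV)
    return im,hsv
if __name__=="__main__":
    c=imaging.camera("top"); im=c["image"][:,:,::-1].copy()
    f=lambda u,v:(u/3.8+195-.37,v/3.8+125-.37)
    # rough click points in the x3.8 crop
    for n,(u,v,z) in dict(hub=(303,276,.054),cross=(303,370,.058),bar=(212,312,.058),sq=(349,201,.058),
        ctab_in=(302,428,.1),ctab_out=(302,472,.1),tritab_out=(164,112,.1),tritab_in=(198,146,.1),sqtab_out=(403,96,.1),sqtab_in=(377,134,.1),bartab_out=(100,340,.1),bartab_in=(148,324,.1),
        c1=(145,27,.02),c2=(640,147,.02),c3=(540,570,.02),c4=(40,450,.02),tag=(82,413,.026),spare=(166,65,.044)).items():
        print(n,plane(c,*f(u,v),z).round(4))
    g=cv2.cvtColor(im,cv2.COLOR_BGR2HSV)
    crop=g[125:280,195:370]
    for p in [(303,276),(303,370),(250,300),(302,450),(450,500),(82,413),(380,275)]:
        print(p,crop[int(p[1]/3.8),int(p[0]/3.8)])
    print(readout.state()["t"])
E
python3 meas.py
```

```text
hub [0.5838 0.0832]
cross [0.522 0.083]
bar [0.5601 0.1418]
sq [0.6321 0.0529]
ctab_in [0.4819 0.0799]
ctab_out [0.4547 0.0799]
tritab_out [0.6812 0.1661]
tritab_in [0.6594 0.1447]
sqtab_out [0.6903 0.0161]
sqtab_in [0.6663 0.0326]
bartab_out [0.5377 0.2053]
bartab_in [0.5475 0.1755]
c1 [0.7597 0.1931]
c2 [ 0.675  -0.1413]
c3 [ 0.3911 -0.0707]
c4 [0.4733 0.2617]
tag [0.4974 0.2326]
spare [0.7268 0.1746]
(303, 276) [ 37  27 171]
(303, 370) [18 16 80]
(250, 300) [ 40  27 170]
(302, 450) [ 37  27 162]
(450, 500) [64 21 99]
(82, 413) [ 19 129 166]
(380, 275) [63 74 31]
0.15
```

```bash
cat > to.py <<'E'
# prints scaled linear & yaw to go to given poses: args phi d [z] triples
import numpy as np, sys
from rig import readout
from scipy.spatial.transform import Rotation as R
s=readout.state(); M=R.from_rotvec(s["ee_rot"]).as_matrix(); p=np.array(s["tcp_pos"])
HUB=np.array([.5823,.0840])
def go(x,y,z,phi):
    want=phi+90 # world angle of tool -y
    cur=np.degrees(np.arctan2(-M[1,1],-M[0,1])); dy=(want-cur+180)%360-180
    l=M.T@(np.array([x,y,z])-p)/.5
    print(f"phi {phi:.1f} xyz {x:.4f} {y:.4f} {z:.4f} lin",l.round(4),"yaw",round(-np.radians(dy)/2,4))
if __name__=="__main__":
    print("t",round(s["t"],2),"tcp",p.round(4),"F",np.round(s["ft_force"],2),"tilt",M[:,2].round(3),"w",round(s["width"],4),"tool -y ang",np.degrees(np.arctan2(-M[1,1],-M[0,1])).round(1))
    z=float(sys.argv[1])
    for a in sys.argv[2:]:
        v=[float(q) for q in a.split(",")]; phi,d=v[0],v[1]; r=v[2] if len(v)>2 else .1125
        f=np.radians(phi); q=HUB+r*np.array([np.cos(f),np.sin(f)])-d*np.array([-np.sin(f),np.cos(f)])
        go(q[0],q[1],z,phi)
E
python3 to.py .238 39,.045
```

```text
t 0.15 tcp [0.2807 0.5859 0.2386] F [-0.28 -0.37  0.06] tilt [-0.    -0.001 -1.   ] w 0.0855 tool -y ang 154.4
phi 39.0 xyz 0.6980 0.1198 0.2380 lin [-0.4799  1.1554  0.002 ] yaw 0.2216
```

```bash
python3 -m inch '[{"linear":[-0.03,0.07,0],"yaw":0.03,"jaw":0},{"linear":[-0.06,0.15,0],"yaw":0.08,"jaw":0},{"linear":[-0.1,0.24,0],"yaw":0.14,"jaw":0},{"linear":[-0.14,0.33,0],"yaw":0.2,"jaw":0},{"linear":[-0.175,0.42,0],"yaw":0.22,"jaw":0},{"linear":[-0.21,0.5,0],"yaw":0.22,"jaw":0},{"linear":[-0.24,0.58,0],"yaw":0.22,"jaw":0},{"linear":[-0.24,0.58,0],"yaw":0.22,"jaw":0}]' 20; python3 to.py .238 39,.045
```

```text
t: 0.95
tcp_pos: [0.4953, 0.346, 0.2394]
ee_rot: [2.962, 1.038, 0.002]
ft_force: [0.2, 0.3, 0.2]
width: -0.0006
t 0.95 tcp [0.4953 0.346  0.2394] F [0.16 0.31 0.21] tilt [ 0.002 -0.003 -1.   ] w -0.0006 tool -y ang 128.6
phi 39.0 xyz 0.6980 0.1198 0.2380 lin [0.0344 0.6065 0.0048] yaw -0.0032
```

```bash
python3 -m inch '[{"linear":[0.005,0.08,0],"yaw":0,"jaw":0},{"linear":[0.01,0.17,0],"yaw":0,"jaw":0},{"linear":[0.015,0.26,0],"yaw":0,"jaw":0},{"linear":[0.02,0.35,0],"yaw":0,"jaw":0},{"linear":[0.025,0.44,0],"yaw":0,"jaw":0},{"linear":[0.03,0.53,0],"yaw":0,"jaw":0},{"linear":[0.034,0.6065,0.0],"yaw":0,"jaw":0},{"linear":[0.034,0.6065,0.0],"yaw":0,"jaw":0}]'; python3 to.py .12 39,.045; python3 - <<'E'
from rig import imaging
import cv2
for n in ("top","wrist","scene"):
    im=imaging.camera(n)["image"][:,:,::-1]
    if n=="top": im=cv2.resize(im[100:290,170:400],None,fx=3,fy=3,interpolation=cv2.INTER_CUBIC)
    if n=="scene": im=cv2.resize(im[160:400,200:450],None,fx=2.4,fy=2.4,interpolation=cv2.INTER_CUBIC)
    cv2.imwrite(f"pics/{n}1.png",im)
E
```

```text
t: 1.75
tcp_pos: [0.6976, 0.1216, 0.2383]
ee_rot: [2.96, 1.041, -0.002]
ft_force: [-0.4, -0.4, -0.2]
width: 0.0
t 1.75 tcp [0.6976 0.1216 0.2383] F [-0.43 -0.42 -0.16] tilt [ 0.    -0.004 -1.   ] w 0.0 tool -y ang 128.8
phi 39.0 xyz 0.6980 0.1198 0.1200 lin [-0.001   0.0026  0.2367] yaw -0.0022
```

View pics/top1.png

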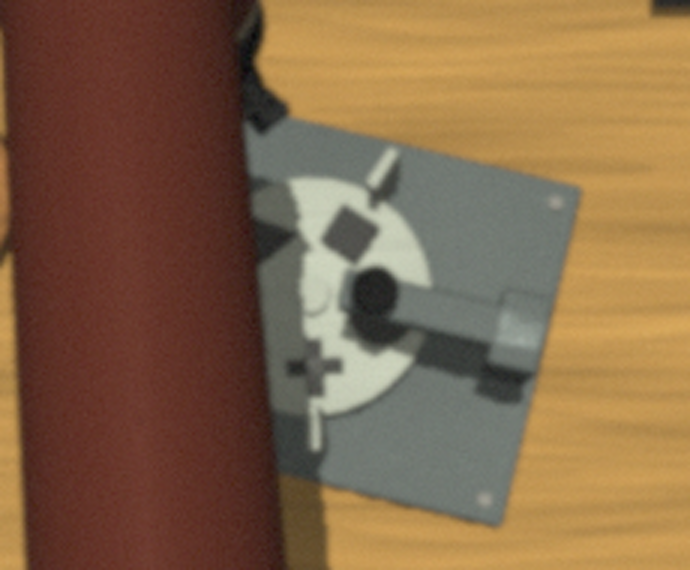

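View pics/wrist1.png

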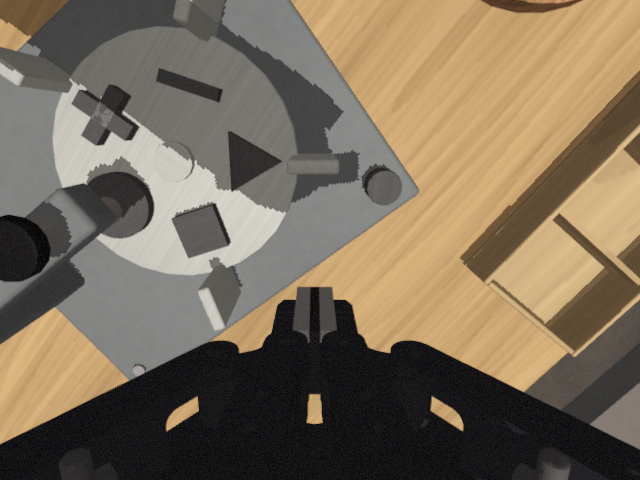

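View pics/scene1.png

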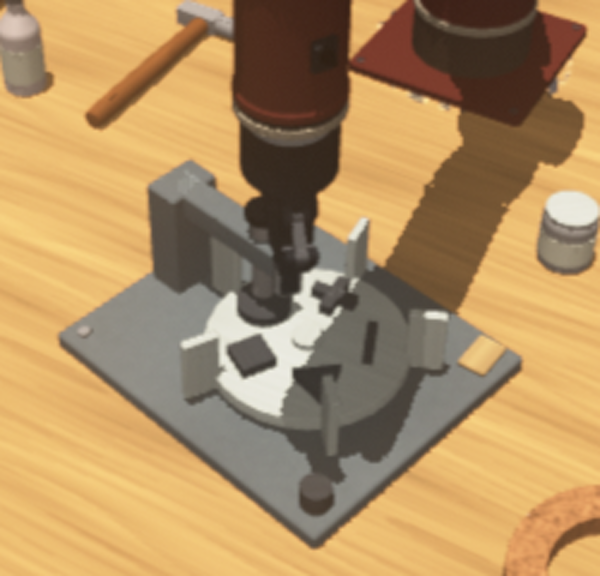

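```bash
python3 - <<'E'
from rig import imaging
from h import *
c=imaging.camera("wrist")
P={n:plane(c,*p) for n,p in dict(hub=(174,159,.054),cross=(105,114,.058),bar=(189,84,.058),sq=(201,230,.058),tri_out=(339,157,.1),tri_in=(288,157,.1),sq_out=(208,308,.1),spare=(383,178,.044),corner=(418,191,.02)).items()}
for n,p in P.items():
    d=p-P['hub'];print(n,p.round(4),np.hypot(*d).round(4),np.degrees(np.arctan2(d[1],d[0])).round(1))
E
```

```text
hub [0.5797 0.0934] 0.0 0.0
cross [0.5211 0.0893] 0.0588 -176.1
bar [0.5585 0.1476] 0.0582 111.3
sq [0.63   0.0605] 0.06 -33.1
tri_out [0.6762 0.1782] 0.1285 41.3
tri_in [0.6494 0.1563] 0.0938 42.1
sq_out [0.6718 0.03  ] 0.1118 -34.5
spare [0.7206 0.1875] 0.1694 33.8
corner [0.7577 0.1991] 0.2071 30.7
```

```bash
python3 - <<'E'
from rig import imaging
from h import *
c=imaging.camera("scene")
f=lambda u,v:(u/3.6+220-.37,v/3.6+220-.37)
P={n:plane(c,*f(p[0],p[1]),p[2]) for n,p in dict(hub=(390,286,.054),cross=(430,226,.058),bar=(485,293,.058),sq=(305,315,.058),corner_near=(395,590,.02),cornR=(708,320,.02),cornL=(18,290,.02),spare=(403,510,.044)).items()}
for n,p in P.items():
    d=p-P['hub'];print(n,p.round(4),np.hypot(*d).round(4),np.degrees(np.arctan2(d[1],d[0])).round(1))
E
```

```text
hub [0.5836 0.0857] 0.0 0.0
cross [0.5266 0.0838] 0.0571 -178.0
bar [0.5619 0.1423] 0.0606 111.0
sq [0.6357 0.0538] 0.0611 -31.5
corner_near [0.7636 0.1901] 0.2081 30.1
cornR [0.477  0.2631] 0.207 121.0
cornL [ 0.6818 -0.1385] 0.2448 -66.4
spare [0.7279 0.1749] 0.1696 31.7
```

```bash
sed -i 's/\[.5823,.0840\]/[.583,.0848]/' to.py; python3 -m inch '[{"linear":[0,0.002,0.06],"yaw":0,"jaw":0},{"linear":[0,0.002,0.13],"yaw":0,"jaw":0},{"linear":[0,0.002,0.2],"yaw":0,"jaw":0},{"linear":[0,0.002,0.26],"yaw":0,"jaw":0},{"linear":[0,0.002,0.3],"yaw":0,"jaw":0},{"linear":[0,0.002,0.32],"yaw":0,"jaw":0},{"linear":[0,0.002,0.32],"yaw":0,"jaw":0},{"linear":[0,0.002,0.32],"yaw":0,"jaw":0}]'; python3 to.py .078 39,.025 39,.02 41,.018 44,.018 47,.018 50,.018 ; python3 - <<'E'
from rig import imaging
import cv2
for n in ("wrist","scene"):
    im=imaging.camera(n)["image"][:,:,::-1]
    if n=="scene": im=cv2.resize(im[160:400,200:450],None,fx=2.4,fy=2.4,interpolation=cv2.INTER_CUBIC)
    cv2.imwrite(f"pics/{n}2.png",im)
E
```

```text
t: 2.8
tcp_pos: [0.6964, 0.1283, 0.0806]
ee_rot: [-2.959, -1.055, -0.002]
ft_force: [0.1, -0.2, 0.4]
width: -0.0004
t 2.8 tcp [0.6964 0.1283 0.0806] F [ 0.07 -0.23  0.4 ] tilt [ 0.001  0.    -1.   ] w -0.0004 tool -y ang 129.2
phi 39.0 xyz 0.6862 0.1362 0.0780 lin [-0.0059 -0.0252  0.0051] yaw 0.002
phi 39.0 xyz 0.6830 0.1401 0.0780 lin [-0.0058 -0.0351  0.0051] yaw 0.002
phi 41.0 xyz 0.6797 0.1450 0.0780 lin [-0.0047 -0.047   0.0051] yaw -0.0154
phi 44.0 xyz 0.6764 0.1500 0.0780 lin [-0.0035 -0.0589  0.0051] yaw -0.0416
phi 47.0 xyz 0.6729 0.1548 0.0780 lin [-0.0029 -0.0708  0.0051] yaw -0.0678
phi 50.0 xyz 0.6691 0.1594 0.0780 lin [-0.0029 -0.0827  0.0051] yaw -0.0939
```

View pics/wrist2.png

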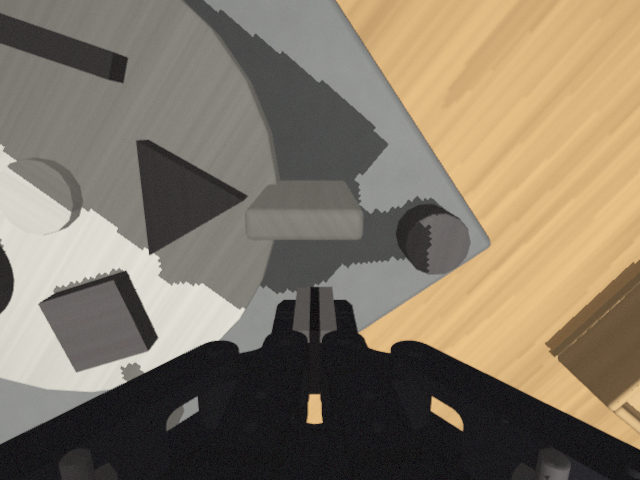

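View pics/scene2.png

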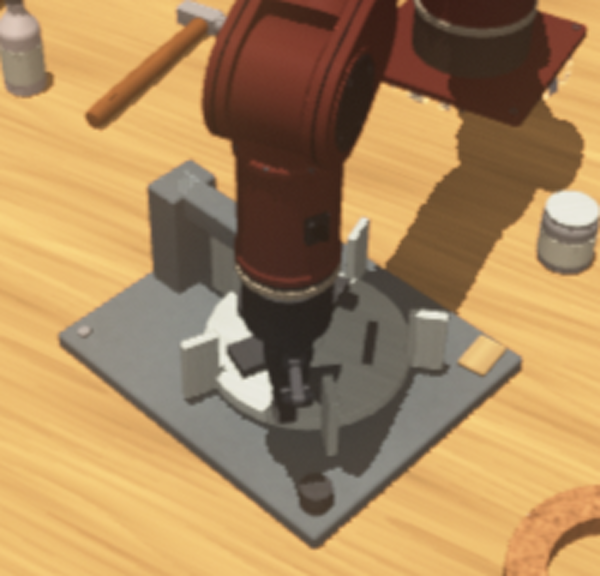

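```bash
python3 -m inch '[{"linear":[-0.003,-0.012,0.003],"yaw":0,"jaw":0},{"linear":[-0.005,-0.022,0.005],"yaw":0,"jaw":0},{"linear":[-0.005,-0.03,0.005],"yaw":0,"jaw":0},{"linear":[-0.005,-0.039,0.005],"yaw":-0.006,"jaw":0},{"linear":[-0.0047,-0.047,0.005],"yaw":-0.0154,"jaw":0},{"linear":[-0.004,-0.055,0.005],"yaw":-0.033,"jaw":0},{"linear":[-0.0035,-0.063,0.005],"yaw":-0.05,"jaw":0},{"linear":[-0.0029,-0.0708,0.005],"yaw":-0.0678,"jaw":0}]'; python3 to.py .078 47,.018 50,.018 53,.018 56,.018 59,.018 62,.018 65,.018 68,.018 71,.018
```

```text
t: 3.7
tcp_pos: [0.6727, 0.1542, 0.077]
ee_rot: [2.879, 1.256, 0.001]
ft_force: [2.1, -0.5, 0.3]
width: 0.0001
t 3.7 tcp [0.6727 0.1542 0.077 ] F [ 2.09 -0.49  0.31] tilt [ 0.001 -0.    -1.   ] w 0.0001 tool -y ang 137.1
phi 47.0 xyz 0.6729 0.1548 0.0780 lin [ 0.0012 -0.0005 -0.0021] yaw 0.0011
phi 50.0 xyz 0.6691 0.1594 0.0780 lin [ 0.0028 -0.0123 -0.0021] yaw -0.0251
phi 53.0 xyz 0.6651 0.1638 0.0780 lin [ 0.0038 -0.0242 -0.0021] yaw -0.0512
phi 56.0 xyz 0.6608 0.1680 0.0780 lin [ 0.0041 -0.0361 -0.0021] yaw -0.0774
phi 59.0 xyz 0.6564 0.1720 0.0780 lin [ 0.0038 -0.048  -0.0021] yaw -0.1036
phi 62.0 xyz 0.6517 0.1757 0.0780 lin [ 0.003  -0.0599 -0.0021] yaw -0.1298
phi 65.0 xyz 0.6469 0.1792 0.0780 lin [ 0.0014 -0.0718 -0.0021] yaw -0.156
phi 68.0 xyz 0.6418 0.1824 0.0780 lin [-0.0007 -0.0835 -0.0021] yaw -0.1821
phi 71.0 xyz 0.6366 0.1853 0.0780 lin [-0.0034 -0.0951 -0.0021] yaw -0.2083
```

Contact at about 2 N, as expected. I'll continue along the arc.

```bash
python3 -m inch '[{"linear":[0.0028,-0.0123,-0.002],"yaw":-0.025,"jaw":0},{"linear":[0.0038,-0.0242,-0.002],"yaw":-0.051,"jaw":0},{"linear":[0.0041,-0.0361,-0.002],"yaw":-0.077,"jaw":0},{"linear":[0.0038,-0.048,-0.002],"yaw":-0.104,"jaw":0},{"linear":[0.003,-0.06,-0.002],"yaw":-0.13,"jaw":0},{"linear":[0.0014,-0.072,-0.002],"yaw":-0.156,"jaw":0},{"linear":[-0.0007,-0.0835,-0.002],"yaw":-0.182,"jaw":0},{"linear":[-0.0034,-0.095,-0.002],"yaw":-0.208,"jaw":0}]'; python3 - <<'E'
from rig import imaging
import cv2
cv2.imwrite("pics/wrist3.png",imaging.camera("wrist")["image"][:,:,::-1])
E
python3 to.py .078 71,.018 74,.018 77,.018 80,.018 83,.018 86,.018 89,.018 92,.018 95,.018
```

```text
t: 4.5
tcp_pos: [0.6365, 0.1857, 0.0779]
ee_rot: [2.557, 1.825, 0.001]
ft_force: [2.1, -0.2, -1.0]
width: 0.0003
t 4.55 tcp [0.6356 0.1864 0.0778] F [-0.03  0.22 -0.32] tilt [-0.  0. -1.] w 0.0002 tool -y ang 161.2
phi 71.0 xyz 0.6366 0.1853 0.0780 lin [-0.0014  0.0027 -0.0003] yaw 0.002
phi 74.0 xyz 0.6313 0.1880 0.0780 lin [ 0.0002 -0.0092 -0.0003] yaw -0.0241
phi 77.0 xyz 0.6258 0.1904 0.0780 lin [ 0.0012 -0.021  -0.0003] yaw -0.0503
phi 80.0 xyz 0.6203 0.1925 0.0780 lin [ 0.0016 -0.033  -0.0003] yaw -0.0765
phi 83.0 xyz 0.6146 0.1943 0.0780 lin [ 0.0014 -0.0449 -0.0003] yaw -0.1027
phi 86.0 xyz 0.6088 0.1958 0.0780 lin [ 0.0005 -0.0568 -0.0003] yaw -0.1289
phi 89.0 xyz 0.6030 0.1970 0.0780 lin [-0.001  -0.0686 -0.0003] yaw -0.155
phi 92.0 xyz 0.5971 0.1979 0.0780 lin [-0.0031 -0.0804 -0.0003] yaw -0.1812
phi 95.0 xyz 0.5911 0.1984 0.0780 lin [-0.0058 -0.092  -0.0003] yaw -0.2074
```

View pics/wrist3.png

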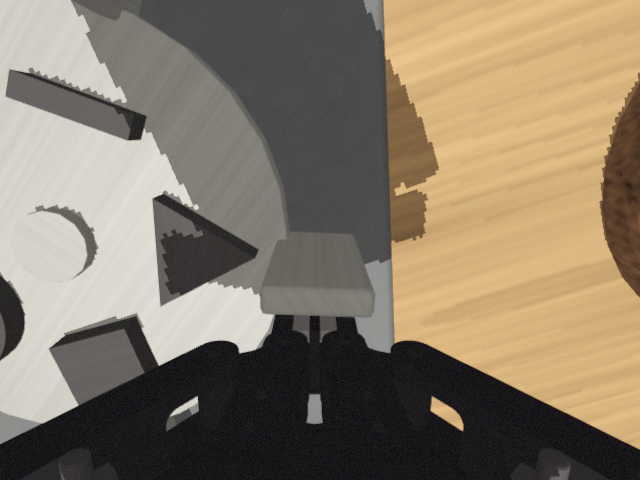

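```bash
python3 -m inch '[{"linear":[0.0002,-0.0092,0],"yaw":-0.024,"jaw":0},{"linear":[0.0012,-0.021,0],"yaw":-0.05,"jaw":0},{"linear":[0.0016,-0.033,0],"yaw":-0.0765,"jaw":0},{"linear":[0.0014,-0.045,0],"yaw":-0.103,"jaw":0},{"linear":[0.0005,-0.057,0],"yaw":-0.129,"jaw":0},{"linear":[-0.001,-0.0686,0],"yaw":-0.155,"jaw":0},{"linear":[-0.003,-0.0804,0],"yaw":-0.181,"jaw":0},{"linear":[-0.0058,-0.092,0],"yaw":-0.207,"jaw":0}]'; python3 - <<'E'
from rig import imaging
import cv2
cv2.imwrite("pics/wrist4.png",imaging.camera("wrist")["image"][:,:,::-1])
E
python3 to.py .078 95,.018 97,.018 99,.018 101,.018 103,.018 105,.018 107,.018 109,.018 111,.018
```

```text
t: 5.35
tcp_pos: [0.5923, 0.1984, 0.0781]
ee_rot: [-2.129, -2.31, -0.002]
ft_force: [1.8, 1.8, -1.0]
width: 0.0001
t 5.4 tcp [0.5912 0.1984 0.078 ] F [-0.05  0.01  0.09] tilt [-0.     0.001 -1.   ] w 0.0003 tool -y ang -175.1
phi 95.0 xyz 0.5911 0.1984 0.0780 lin [ 0.     -0.0002 -0.    ] yaw -0.0011
phi 97.0 xyz 0.5872 0.1987 0.0780 lin [ 0.0011 -0.0081 -0.    ] yaw -0.0186
phi 99.0 xyz 0.5832 0.1987 0.0780 lin [ 0.0019 -0.016   0.    ] yaw -0.036
phi 101.0 xyz 0.5792 0.1987 0.0780 lin [ 0.0025 -0.024   0.    ] yaw -0.0535
phi 103.0 xyz 0.5752 0.1985 0.0780 lin [ 0.0028 -0.0319  0.    ] yaw -0.071
phi 105.0 xyz 0.5713 0.1981 0.0780 lin [ 0.0028 -0.0399  0.    ] yaw -0.0884
phi 107.0 xyz 0.5673 0.1976 0.0780 lin [ 0.0025 -0.0478  0.    ] yaw -0.1059
phi 109.0 xyz 0.5634 0.1970 0.0780 lin [ 0.0019 -0.0557  0.    ] yaw -0.1233
phi 111.0 xyz 0.5595 0.1963 0.0780 lin [ 0.0011 -0.0637  0.    ] yaw -0.1408
```

View pics/wrist4.png

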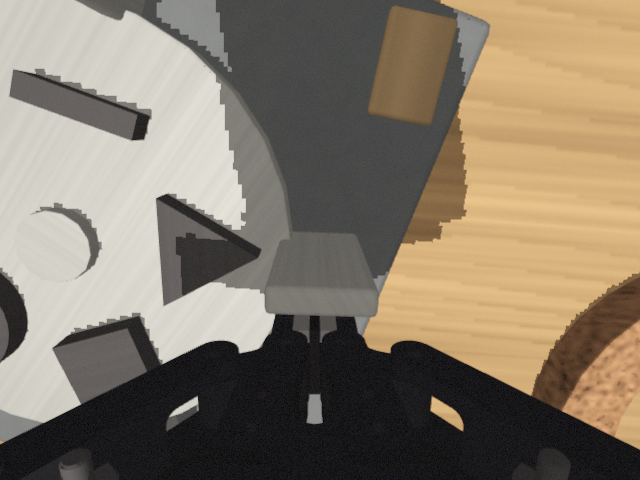

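```bash
python3 -m inch '[{"linear":[0.0011,-0.008,0],"yaw":-0.0186,"jaw":0},{"linear":[0.002,-0.016,0],"yaw":-0.036,"jaw":0},{"linear":[0.0025,-0.024,0],"yaw":-0.0535,"jaw":0},{"linear":[0.0028,-0.032,0],"yaw":-0.071,"jaw":0},{"linear":[0.0028,-0.04,0],"yaw":-0.088,"jaw":0},{"linear":[0.0025,-0.048,0],"yaw":-0.106,"jaw":0},{"linear":[0.0025,-0.048,0],"yaw":-0.106,"jaw":0}]'; python3 - <<'E'
from rig import imaging
import cv2
for n in ("wrist","scene","top"):
    im=imaging.camera(n)["image"][:,:,::-1]
    if n=="scene": im=cv2.resize(im[220:385,220:420],None,fx=3.6,fy=3.6,interpolation=cv2.INTER_CUBIC)
    if n=="top": im=cv2.resize(im[125:280,195:370],None,fx=3.8,fy=3.8,interpolation=cv2.INTER_CUBIC)
    cv2.imwrite(f"pics/{n}5.png",im)
E
python3 to.py .078 107,.018
```

```text
t: 6.1
tcp_pos: [0.5674, 0.1967, 0.0777]
ee_rot: [-1.874, -2.521, 0.001]
ft_force: [-0.0, 0.3, -0.7]
width: 0.0001
t 6.25 tcp [0.5678 0.1965 0.0775] F [0.29 0.23 0.95] tilt [-0.001 -0.001 -1.   ] w -0.0001 tool -y ang -163.4
phi 107.0 xyz 0.5673 0.1976 0.0780 lin [ 0.0026 -0.0003 -0.0009] yaw -0.0034
```

View pics/wrist5.png

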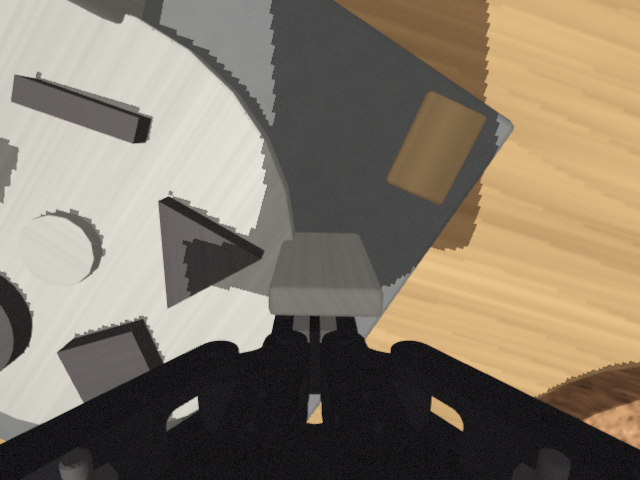

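View pics/scene5.png

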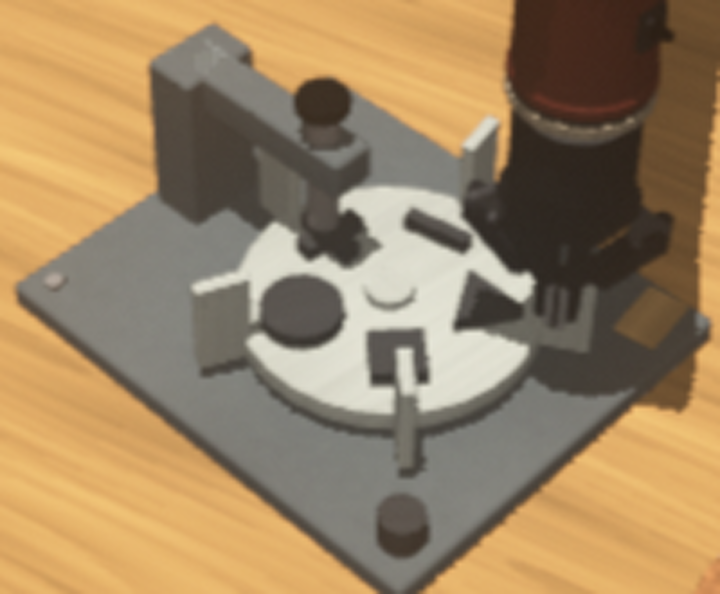

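View pics/top5.png

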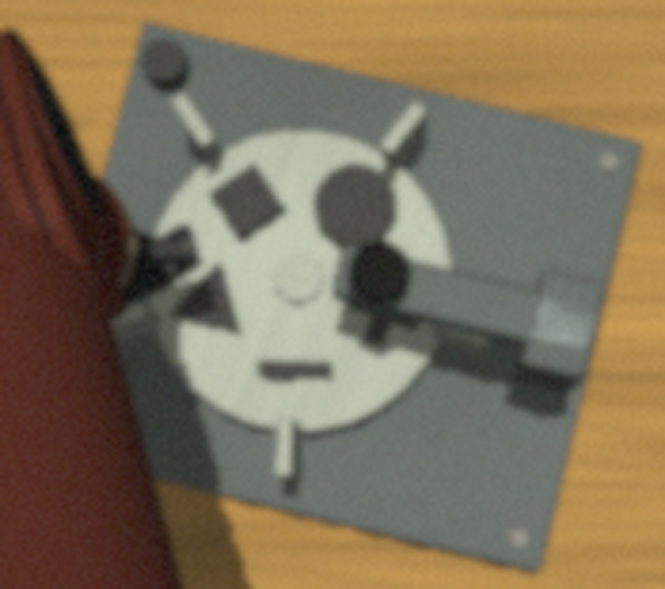

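```bash
cat > ang.py <<'E'
from rig import imaging, readout
from h import *
import sys
def blobs(im,cen,rad,thr,show=None):
    g=cv2.cvtColor(im,cv2.COLOR_RGB2GRAY); m=(g<thr).astype(np.uint8)
    n,l,st,ct=cv2.connectedComponentsWithStats(m)
    return [(ct[i],st[i,4],l==i) for i in range(1,n) if 20<st[i,4]<1500 and np.hypot(*(ct[i]-cen))<rad]
def run(hub,save=None):
    for n,rad,thr in (("top",34,110),("scene",50,95)):
        c=imaging.camera(n); cen=proj(c,[*hub,.054])
        for ct,a,mk in blobs(c["image"],cen,rad,thr):
            p=plane(c,*ct,.058); d=p-hub
            print(n,"px",ct.round(1),"area",a,"r",np.hypot(*d).round(4),"ang",(np.degrees(np.arctan2(d[1],d[0]))%360).round(2))
if __name__=="__main__":
    run(np.array([.583,.0848])); print(readout.state()["t"])
E
python3 ang.py
python3 - <<'E'
from rig import imaging
from h import *
c=imaging.camera("top")
im=cv2.imread('pics/top0.png'); h=cv2.cvtColor(im,cv2.COLOR_BGR2HSV)
m=((h[...,1]<60)).astype(np.uint8); m[:,:200]=0; m[:120]=0; m[285:]=0; m[:,370:]=0
m=cv2.morphologyEx(m,cv2.MORPH_CLOSE,np.ones((5,5)))
cs,_=cv2.findContours(m,cv2.RETR_EXTERNAL,cv2.CHAIN_APPROX_NONE); k=max(cs,key=cv2.contourArea)[:,0,:]
P=np.array([plane(c,*q,.02) for q in k.astype(float)])
r=cv2.minAreaRect((P*1000).astype(np.float32)); print(r)
# line fits per side
ctr=np.array(r[0])/1000
for yaw in (-14.,):
    R2=np.array([[np.cos(np.radians(yaw)),-np.sin(np.radians(yaw))],[np.sin(np.radians(yaw)),np.cos(np.radians(yaw))]])
    L=(P-ctr)@R2
    for ax,sg,h0,o in ((0,1,.15,.175),(0,-1,.15,.175),(1,1,.175,.15),(1,-1,.175,.15)):
        s=(np.abs(sg*L[:,ax]-h0)<.008)&(np.abs(L[:,1-ax])<o-.03)
        a=np.polyfit(L[s,1-ax],L[s,ax],1); print("side",ax,sg,s.sum(),"off",a[1].round(4),"rot",(np.degrees(np.arctan(a[0]))*(1 if ax==1 else -1)).round(2))
# disc
g=(h[...,2]>140)&(h[...,1]<45)
E
```

```text
top px [259.6 178.1] area 185 r 0.0591 ang 35.6
top px [271.8 222.2] area 58 r 0.0617 ang 175.81
scene px [341. 284.] area 85 r 0.0543 ang 174.32
scene px [303.2 306.4] area 345 r 0.0623 ang 326.51
scene px [355.1 305. ] area 175 r 0.0656 ang 99.61
scene px [328.8 318.6] area 136 r 0.0641 ang 31.1
scene px [310.3 335.3] area 99 r 0.1189 ang 10.7
6.35
((576.0454711914062, 62.11222839355469), (345.2178039550781, 296.9751892089844), 75.85128784179688)
side 0 1 110 off 0.1468 rot -0.05
side 0 -1 111 off -0.147 rot -0.24
side 1 1 91 off 0.1712 rot -0.07
side 1 -1 91 off -0.1712 rot -0.12
```

```bash
python3 to.py .078 107,.018 109,.018 111,.018 113.2,.018
```

```text
t 6.4 tcp [0.5681 0.1967 0.0776] F [-0.41  0.11  0.3 ] tilt [-0.001 -0.    -1.   ] w 0.0001 tool -y ang -163.4
phi 107.0 xyz 0.5673 0.1976 0.0780 lin [ 0.0022 -0.0009 -0.0008] yaw -0.0033
phi 109.0 xyz 0.5634 0.1970 0.0780 lin [ 0.0033 -0.0088 -0.0008] yaw -0.0207
phi 111.0 xyz 0.5595 0.1963 0.0780 lin [ 0.0041 -0.0167 -0.0008] yaw -0.0382
phi 113.2 xyz 0.5552 0.1953 0.0780 lin [ 0.0047 -0.0255 -0.0008] yaw -0.0574
```

```bash
python3 -m inch '[{"linear":[0.001,-0.004,0],"yaw":-0.01,"jaw":0},{"linear":[0.002,-0.0085,0],"yaw":-0.02,"jaw":0},{"linear":[0.003,-0.013,0],"yaw":-0.03,"jaw":0},{"linear":[0.0035,-0.017,0],"yaw":-0.039,"jaw":0},{"linear":[0.004,-0.021,0],"yaw":-0.048,"jaw":0},{"linear":[0.004,-0.0245,0],"yaw":-0.056,"jaw":0},{"linear":[0.004,-0.0245,0],"yaw":-0.056,"jaw":0}]'; python3 ang.py; python3 to.py .078 113.2,.018 113.2,.04
```

```text
t: 7.1
tcp_pos: [0.5555, 0.1954, 0.0778]
ee_rot: [-1.731, -2.621, 0.0]
ft_force: [0.2, 0.4, 0.2]
width: 0.0001
top px [257.5 179.6] area 188 r 0.0596 ang 41.73
top px [274.3 222.2] area 55 r 0.0615 ang 181.52
scene px [338.5 283. ] area 82 r 0.0541 ang 181.23
scene px [355.6 302.9] area 169 r 0.0649 ang 105.5
scene px [304.4 308.3] area 349 r 0.0627 ang 332.42
scene px [330.2 318.3] area 135 r 0.0635 ang 33.97
scene px [306.1 333.2] area 158 r 0.1169 ang 5.57
7.2
t 7.2 tcp [0.5554 0.1956 0.0778] F [-0.12  0.74 -0.22] tilt [-0.001  0.    -1.   ] w -0.0004 tool -y ang -156.9
phi 113.2 xyz 0.5552 0.1953 0.0780 lin [-0.0004 -0.0006 -0.0005] yaw -0.0011
phi 113.2 xyz 0.5754 0.2040 0.0780 lin [-0.0003  0.0434 -0.0005] yaw -0.0011
```

```bash
python3 -m inch '[{"linear":[0,0.01,0],"yaw":0,"jaw":0},{"linear":[0,0.025,0],"yaw":0,"jaw":0},{"linear":[0,0.04,0],"yaw":0,"jaw":0},{"linear":[0,0.044,-0.04],"yaw":0,"jaw":0},{"linear":[0,0.044,-0.12],"yaw":0,"jaw":0},{"linear":[0,0.044,-0.2],"yaw":0,"jaw":0},{"linear":[0,0.044,-0.28],"yaw":0,"jaw":0},{"linear":[0,0.044,-0.3],"yaw":0,"jaw":0}]';  python3 to.py .23 113.2,.04; python3 - <<'E'
import numpy as np
from to import *
go(.45,.40,.23,113.2); go(.45,.35,.23,113.2)
E
```

```text
t: 8.0
tcp_pos: [0.5785, 0.205, 0.2331]
ee_rot: [1.73, 2.618, 0.01]
ft_force: [0.5, -0.1, 0.6]
width: 0.0001
t 8.0 tcp [0.5785 0.205  0.2331] F [ 0.48 -0.1   0.57] tilt [ 0.007  0.003 -1.   ] w 0.0001 tool -y ang -156.9
phi 113.2 xyz 0.5754 0.2040 0.2300 lin [ 0.0005 -0.0064  0.0062] yaw -0.0011
phi 113.2 xyz 0.4500 0.4000 0.2300 lin [ 0.4595 -0.0836  0.0057] yaw -0.0011
phi 113.2 xyz 0.4500 0.3500 0.2300 lin [ 0.3675 -0.1228  0.0054] yaw -0.0011
```

```bash
python3 -m inch '[{"linear":[0.07,-0.01,0],"yaw":0,"jaw":0},{"linear":[0.15,-0.03,0],"yaw":0,"jaw":0},{"linear":[0.24,-0.05,0],"yaw":0,"jaw":0},{"linear":[0.33,-0.07,0],"yaw":0,"jaw":0},{"linear":[0.42,-0.08,0],"yaw":0,"jaw":0},{"linear":[0.46,-0.08,0],"yaw":0,"jaw":0},{"linear":[0.46,-0.08,0],"yaw":0,"jaw":0},{"linear":[0.46,-0.08,0],"yaw":0,"jaw":0}]'; python3 ang.py; python3 - <<'E'
from rig import imaging
import cv2
for n in ("wrist","scene","top"):
    im=imaging.camera(n)["image"][:,:,::-1]
    cv2.imwrite(f"pics/{n}6raw.png",im)
    if n=="scene": im=cv2.resize(im[220:385,220:420],None,fx=3.6,fy=3.6,interpolation=cv2.INTER_CUBIC)
    if n=="top": im=cv2.resize(im[125:280,195:370],None,fx=3.8,fy=3.8,interpolation=cv2.INTER_CUBIC)
    cv2.imwrite(f"pics/{n}6.png",im)
E
```

```text
t: 8.8
tcp_pos: [0.4493, 0.3999, 0.2271]
ee_rot: [1.731, 2.621, -0.002]
ft_force: [0.0, -0.7, -0.0]
width: 0.0
top px [257.7 179.7] area 199 r 0.0591 ang 41.53
top px [250.6 207.1] area 145 r 0.0615 ang 112.73
top px [274.5 222. ] area 66 r 0.0612 ang 182.01
scene px [338.4 283.2] area 66 r 0.0532 ang 181.23
scene px [304.1 308.8] area 299 r 0.0642 ang 333.16
scene px [355.7 305.3] area 62 r 0.067 ang 99.34
scene px [364.1 324.7] area 135 r 0.1128 ang 73.81
scene px [329.3 321.4] area 65 r 0.0724 ang 31.72
scene px [306.6 333.5] area 131 r 0.1172 ang 6.25
8.9
```

View pics/top6.png

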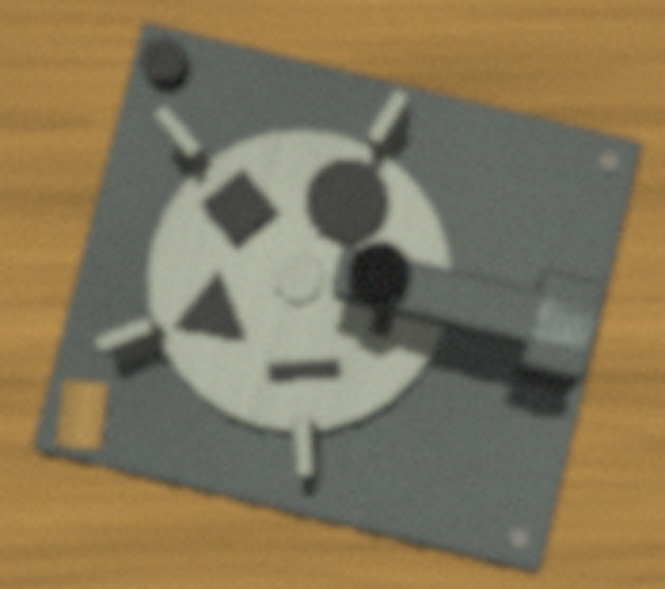

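View pics/scene6.png

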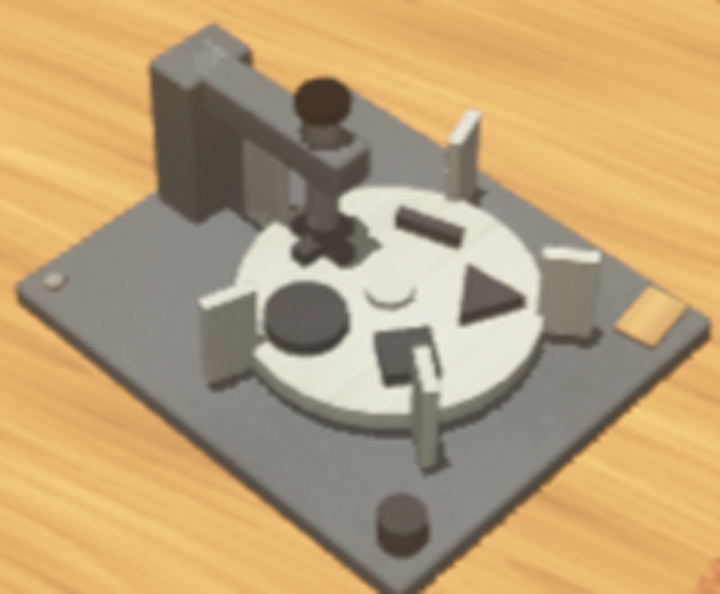

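View pics/wrist6.png

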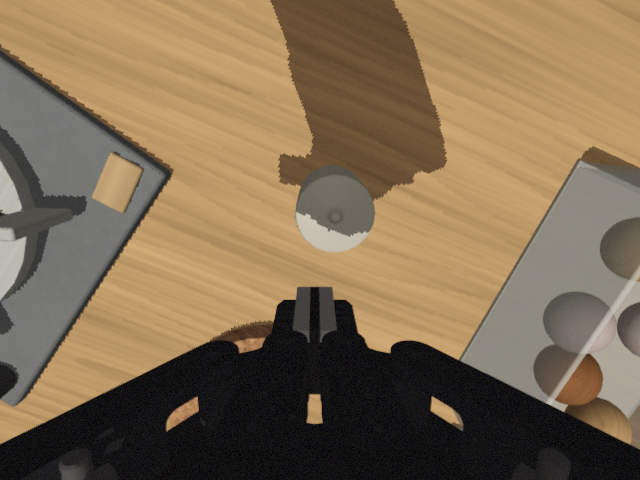

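```bash
python3 - <<'E'
from rig import imaging
from h import *
from scipy.spatial.transform import Rotation as R
from scipy.ndimage import label
cams={n:imaging.camera(n) for n in("top","scene")}
c=cams["top"]; im=cv2.imread('pics/top6raw.png'); g=cv2.cvtColor(im,cv2.COLOR_BGR2HSV)
hub=np.array([.5823,.0858])
m=((g[...,2]>125)&(g[...,1]<60)).astype(np.uint8)
uv=np.argwhere(m)[:,::-1]
P=np.array([plane(c,*q,.1) for q in uv]); d=P-hub; r=np.hypot(*d.T); a=np.degrees(np.arctan2(d[:,1],d[:,0]))%360
A=[];M=[]
for k,nom in ((144,39.7),(216,111.7),(288,183.7),(72,327.7)):
    s=(r>.1)&(r<.14)&(abs((a-nom+180)%360-180)<10)
    q=P[s].mean(0); dd=q-hub; print(k,s.sum(),q.round(4),np.hypot(*dd).round(4),(np.degrees(np.arctan2(dd[1],dd[0]))%360).round(2))
    A.append(q);M.append(.1165*np.array([np.cos(np.radians(k)),np.sin(np.radians(k))]))
A=np.array(A);M=np.array(M)
def fit(A,M):
    a=(A-A.mean(0));b=(M-M.mean(0)); z=np.sum((a[:,0]+1j*a[:,1])*np.conj(b[:,0]+1j*b[:,1])); th=np.angle(z)
    Rr=np.array([[np.cos(th),-np.sin(th)],[np.sin(th),np.cos(th)]]); h=A.mean(0)-Rr@M.mean(0)
    print("cross ang",(np.degrees(th)%360).round(2),"hub",h.round(4),"res mm",(np.linalg.norm(A-(M@Rr.T+h),axis=1)*1e3).round(1))
fit(A,M)
D=np.array([[257.7,179.7],[274.5,222.0]]); fit(np.array([plane(c,*q,.058) for q in D]),.06*np.array([[np.cos(np.radians(k)),np.sin(np.radians(k))] for k in(144,288)]))
E
```

```text
144 55 [0.6711 0.1592] 0.1152 39.59
216 52 [0.541  0.1933] 0.1152 111.03
288 61 [0.4699 0.0794] 0.1126 183.26
72 53 [0.6801 0.025 ] 0.1152 328.13
cross ang 255.62 hub [0.5833 0.086 ] res mm [2.2 1.2 2.9 2. ]
cross ang 255.44 hub [0.5814 0.0861] res mm [0.5 0.5]
```

```bash
python3 - <<'E'
from rig import readout, bot
s=readout.state(); print(s["t"],s["ft_force"]); print(bot.finish_job())
E
```

```text
9.15 [-0.21481825 -0.61648188 -0.19865053]
the job is handed in; nothing more can be done
None
```

I turned the turret about 72–73° counterclockwise, so the cross die now stands under the ram. I pushed the triangle's tab from one side with closed fingertips at about 2–3 N, then backed off, lifted clear and handed the job in at about 9 s.

**Alignment:** After I backed away, the last pictures put the cross die at 255.4–255.8°. The punch's base plate puts the ram at 255.9°, so the die is within about 0.5° (roughly 0.5 mm). The overhead and scene cameras agreed on this; the overhead tab fit left residuals of up to 3 mm.

**Everything else:** The tag and spare die are at the same pixels as before. The wrist force at the end was near zero.

**Disagreement:** Early on, the wrist camera placed the turret's axis about 8 mm off from the other two. I used the overhead and scene positions, and contact came where they predicted.

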